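# Put the charger away and take the recorder from its dock

### The job

The recorder has finished charging: lay the loose black plug-in charger in the open drawer of the small blue-fronted unit, let go of it, and push the drawer fully shut. Then draw the stick recorder out of the leaning dock, turn it level with its pale label plate facing up, and hold it still at least 15 cm above the table for checking; finish while still holding it. Leave the other things on the table where they are.

Things in the scene. Friction and masses are not known exactly. Their poses are not given: they have to be found in the camera images.
- charger: Black plug-in charger with two round pins, 76 x 36 x 24 mm, 45 g, lying loose on the table, its x axis level. Origin: on its underside, at the middle of its full length. The solid body runs from x = -15 to +37 mm (grasp it near x = +11 mm across its 36 mm width, along y); the thin pins run from x = -15 to -39 mm. z is up.
- box_front (a point): Middle of the foot of the front of a grey one-drawer unit with a blue drawer front, fixed on the table, 220 mm deep (x), 200 wide (y), 85 high. Its x axis points from the front into the unit, away from the robot; z up. The unit's closed front face lies at x = 0 of this frame, its body covers x = 0 to 220 mm.
- parts_box_drawer0 (a joint): How far the drawer is pulled out toward the robot, in m: 0 shut, stops at 0.150. Starts open by 0.115 to 0.14. It slides with about 1 N of friction and stays where it is left.
- drawer_floor (a point): Centre of the drawer's inner floor, 22 mm above the table; moves with the drawer. x points to its back, z up. Inside it is 175 x 158 mm, side walls 41 mm high above this floor; the 15 mm thick front panel has its outer face at x = -108 mm and reaches 52 mm above this floor. Only the part pulled out of the unit is open from above: the first 100 to 125 mm behind the panel.
- parts_box_drawer0_handle (a point): Middle of the drawer's steel bar handle, 11 mm thick, 100 mm long (along y), about 47 mm above the table and 35 mm out from the outer face of the drawer front; the drawer can be pushed shut on it or on the front panel.
- recorder: Black stick recorder with a pale label plate, 78 x 21 x 11 mm, 22 g, in the dock, metal plug down. x: along it toward the plug; y: across its 21 mm width (grasp it so); z: out of the labelled face. Origin: middle of the full length, on the unlabelled face. Body x = -39 to +19 mm, z = 0 to 10.5 mm; 12 x 5 mm plug x = +19 to +39 mm. Docked, the part beyond x = +5 mm is in the pocket.
- dock_mouth (a point): Centre of the mouth of the dock's pocket, about 51 mm above the table; axes as dock. The pocket is 34 mm deep, with about 1 mm of play all round, and leans back 40 degrees from vertical: the way out of it is (0.643, 0, 0.766) in these axes. The recorder stands 44 mm out of it, its labelled face toward the robot and up (normal (-0.766, 0, 0.643)).
- dock: Grey and black charging dock on a 100 x 64 mm foot, fixed to the table. Origin: under the centre of the foot; z up, x from the robot's side to the back, y to the left. Its leaning head is 46 mm wide (y), 32 mm thick, held by low cheeks 56 mm wide over all; behind the recorder's unlabelled face a back rest, 14 mm wide and 5 mm thick, rises 28 mm from the mouth along the way out.
- calculator: Bystander: black pocket calculator, 72 x 118 x 15 mm, lying flat. Origin under its centre.
- pager: Bystander: grey receiver box with four small buttons, 48 x 62 x 17 mm, lying flat. Origin under its centre.
There are look-alikes about, which are no part of the job. There is more than one size of the dock; the one meant has the size given above.

How it is judged:
By the outcome, as a careful person would: the job done as asked, in the order asked, and still so for the second after the job is handed in, while the arm keeps its last pose, push and grip.
It also fails if it takes over 64 s, if anything falls off the work surface, if the arm or the gripper's body presses on something with over 40 N, if the wrist force passes 120 N, or if a joint passes its speed limit or range.

### The arm

A 7-joint arm with a two-finger parallel gripper is mounted at the origin on a cart in front of the work surface, level with it; the furniture and walls round the work are solid. World frame = base frame: x ahead of the robot, y to its left, z up, the work surface at z = 0. Lengths are in m, angles in rad, forces in N, time in s.
With the tool pointing down it reaches from about 0.425 to 1.025 m from the base axis. Payload 9.4 kg.
Tool frame: the origin (TCP) lies at the very end of the fingers, on their centre line; the grasp point (between the pads) lies 19 mm behind it; y points along the fingers, z is the direction in which the jaws open and shut, and the axes are right-handed (so a half turn about y gives the same grasp; the last joint's range is limited). The gripper opens to 85 mm and grips with 20 to 120 N. Pads are 22 mm wide; open, the fingers measure 114 mm over their backs; the gripper's body (76 mm by 85 mm) begins 54 mm behind the grasp point. The pads swing forward as they close: fully open they stand 13 mm farther back than shut.
Start: joints at [1.153, 0.599, -0.003, 1.599, 0.002, 0.943, -0.08], TCP at [0.242, -0.683, 0.231] pointing down, gripper open.
Joint ranges: [-2.57, 2.57], [-0.35, 1.97], [-1.29, 1.29], [0.11, 2.56], [-1.05, 4.19], [0.11, 1.86], [-2.63, 2.63]. Speed limits (rad/s): [2.22, 2.22, 3.01, 3.01, 3.14, 3.14, 3.14].

### API

Orientations are given as a 3x3 rotation matrix whose columns are the frame's x, y, z axes.
In Python, from rig import ctrl, cams gives the robot as it stands. The module is installed in compiled form; this text tells all that it offers.
- The arm moves only by the shell command python3 -m pendant 'ROWS' [FORCE]. ROWS is JSON, a list of rows, each a list of 7 numbers: the closure, from -1 (fully open) to 1 (shut), so that 0 is half open, then the shift along the world's x, y, z in cm, then the turn, a rotation vector about the world's x, y, z in degrees. In form: [[claw, dx, dy, dz, ax, ay, az], ...]. A call has 1 to 5 rows; each row is the pose to reach, as a shift and turn from the pose measured when the call began; what a row does not reach only later rows make up. A row lasts 1/10 s, in which the tool goes at most 50 mm and 8.59 degrees, less where a joint would pass 70% of its speed; a pose out of reach is approached as far as the arm can. A call with a gripper value outside its range is refused whole. The fingers move at their own pace and stop on an object; FORCE is the grip in N (left out, the last holds). Time passes only in rows, so rows that repeat a pose let the fingers close. It gives the time, the measured TCP pose, the force and the opening at its end, in the units of the state.
- ctrl.get_state(): the state, without advancing time (a new reading comes with each control period).
- cams.grab_frame(name): name is "side" or "top"; returns the picture (420x560x3 uint8, red, green, blue); there is no depth.
- cams.get_calibration(name): a dict with "fx", "fy", "cx", "cy" (pixels), "T" (4x4, takes a point from camera to world coordinates). Camera axes: x right, y up, looking along -z (the intrinsics and any distortion apply to the point x, -y, -z); pixel columns grow to the right and rows downward; lengths in m; the calibration is good to about 2 mm. A picture is of the moment at which its call begins. get_calibration takes no time and is no camera call.
- ctrl.hand_in(): hands the job in, once; it reports no verdict.
The state is a dict: "time_s": time; "qpos": joint angles; "qvel": joint speeds; "joint_torque": joint torques, N m; "eef_pos": TCP position; "eef_rot": TCP orientation; "force": force on the tool from outside, world axes, zero at the start; "torque": the same for the moment, N m; "opening": finger opening in m.
Only numpy, scipy, OpenCV 4.12 (cv2) and the standard library are available. Lean on these libraries where they do the work, as an engineer would, in place of code of your own. Each camera call takes 0.05 s, during which the arm holds its last target.

## Working session

There is one attempt and no reset: what is moved stays moved. The work goes in short steps, Python scripts to look and compute and a shell command to move; the robot and the scene stay as the last step left them, time stands still between calls to the robot, and variables do not carry over. Pictures are saved under pics/ and viewed, and the job is handed in when it is done.

```bash
mkdir -p pics
cat > h.py <<'E'
import numpy as np, cv2
from rig import ctrl, cams
def grab(n,fn):
    im=cams.grab_frame(n); cv2.imwrite('pics/'+fn,cv2.cvtColor(im,cv2.COLOR_RGB2BGR)); return im
def cal(n):
    return cams.get_calibration(n)
def ray(n,u,v):
    c=cal(n);T=np.array(c['T']);d=np.array([(u-c['cx'])/c['fx'],-(v-c['cy'])/c['fy'],-1.0])
    d=T[:3,:3]@d; return T[:3,3],d/np.linalg.norm(d)
def onz(n,u,v,z):
    o,d=ray(n,u,v); return o+d*(z-o[2])/d[2]
def proj(n,p):
    c=cal(n);T=np.array(c['T']);q=T[:3,:3].T@(np.array(p)-T[:3,3]); return np.array([c['cx']+c['fx']*q[0]/-q[2],c['cy']-c['fy']*q[1]/-q[2]])
def tri(a,b):
    o1,d1=ray('side',*a);o2,d2=ray('top',*b)
    A=np.c_[d1,-d2];s=np.linalg.lstsq(A,o2-o1,rcond=None)[0]
    p,q=o1+s[0]*d1,o2+s[1]*d2; return (p+q)/2,np.linalg.norm(p-q)
E
python3 - <<'E'
from h import *
for n in('side','top'):
    grab(n,n+'0.png'); c=cal(n); print(n,{k:(np.round(v,3).tolist()) for k,v in c.items()})
s=ctrl.get_state();print(s)
E
```

```text
side {'fx': 463.886, 'fy': 463.886, 'cx': 277.386, 'cy': 212.603, 'T': [[0.01, 0.539, -0.842, -0.864], [-1.0, 0.006, -0.008, -0.017], [0.001, 0.842, 0.539, 1.01], [0.0, 0.0, 0.0, 1.0]]}
top {'fx': 470.81, 'fy': 470.81, 'cx': 279.269, 'cy': 217.51, 'T': [[0.023, 0.995, -0.101, 0.465], [-1.0, 0.023, -0.003, -0.03], [-0.001, 0.101, 0.995, 1.508], [0.0, 0.0, 0.0, 1.0]]}
{'time_s': 0.1, 'qpos': array([ 1.15327026,  0.60005538, -0.00255992,  1.60005696,  0.00178244,
        0.94290241, -0.07981297]), 'qvel': array([-1.04827155e-03, -4.12822811e-04, -1.80987633e-03,  3.37040338e-04,
       -7.12412729e-05, -1.14524975e-03,  1.23362995e-04]), 'joint_torque': array([ 6.80808560e-03, -7.77991533e+01,  1.56987302e+00, -2.58621722e+01,
        1.25549908e-02,  5.50389115e-03,  1.42327654e-06]), 'eef_pos': array([ 0.24220162, -0.68289376,  0.23049313]), 'eef_rot': array([[-9.42462490e-01, -5.75657871e-04,  3.34311418e-01],
       [-3.34311896e-01,  1.29788037e-03, -9.42461602e-01],
       [ 1.08639212e-04, -9.99998992e-01, -1.41565284e-03]]), 'force': array([ 0.13481634, -0.39345815,  0.11515594]), 'torque': array([0.00599512, 0.0746878 , 0.03156927]), 'opening': 0.08528202924128461}
```

View pics/side0.png

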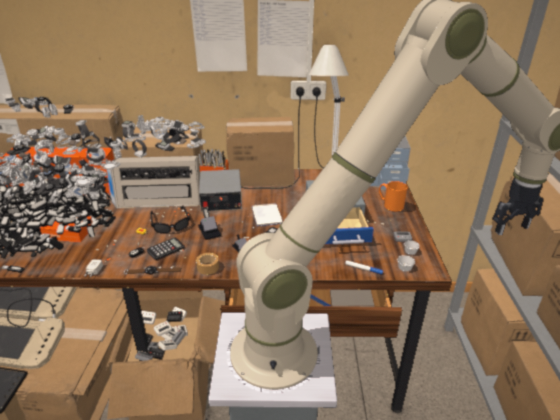

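View pics/top0.png

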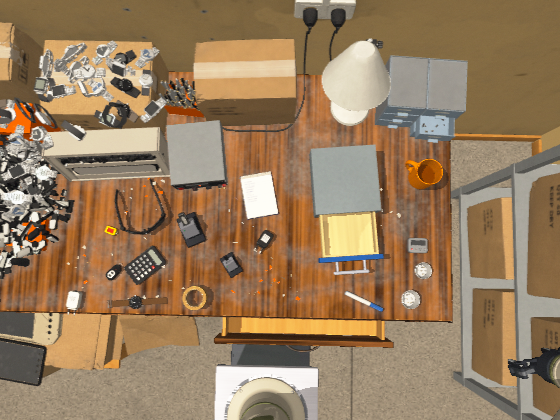

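Run:
```python
import cv2
a=cv2.imread('pics/top0.png');b=cv2.imread('pics/side0.png')
cv2.imwrite('pics/t1.png',cv2.resize(a[195:295,160:293],None,fx=6,fy=6,interpolation=cv2.INTER_CUBIC))
cv2.imwrite('pics/s1.png',cv2.resize(b[195:290,125:258],None,fx=6,fy=6,interpolation=cv2.INTER_CUBIC))
cv2.imwrite('pics/t2.png',cv2.resize(a[220:320,300:433],None,fx=6,fy=6,interpolation=cv2.INTER_CUBIC))
```

```text
(no output)
```

View pics/t1.png

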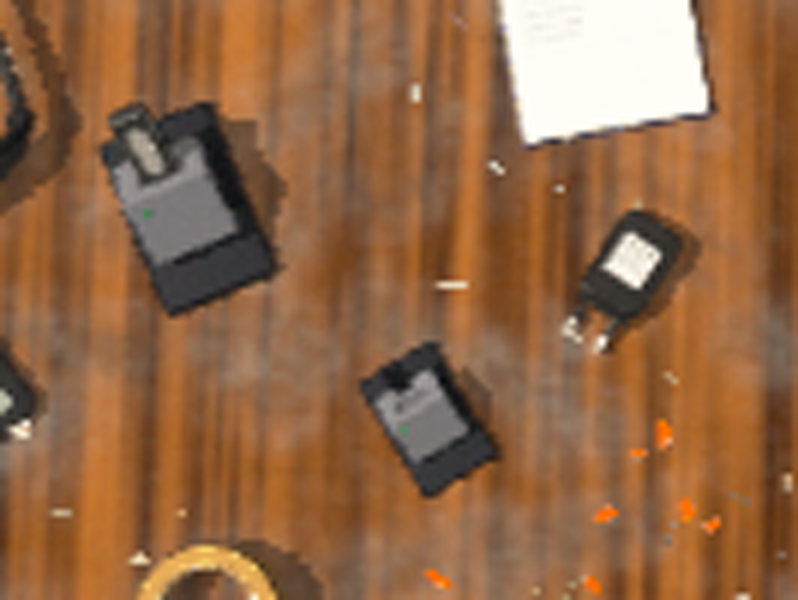

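View pics/s1.png

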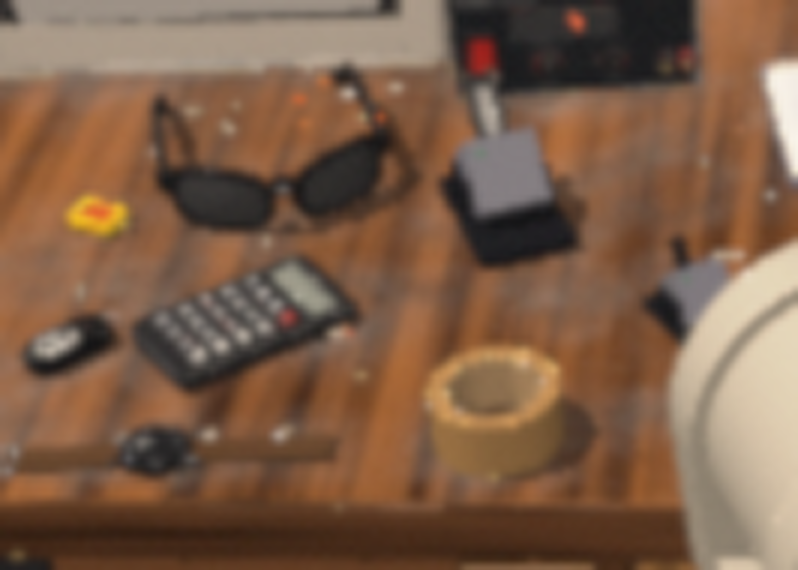

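View pics/t2.png

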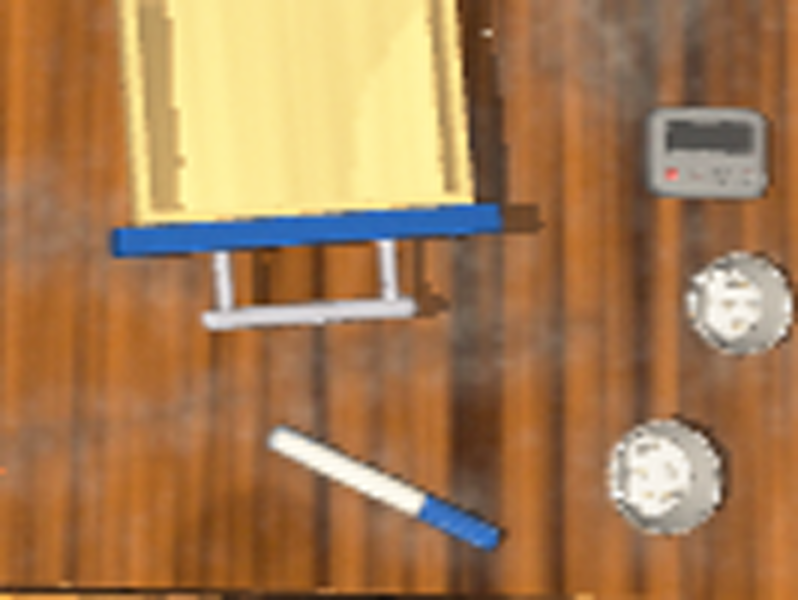

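Run:
```python
import cv2,numpy as np
a=cv2.imread('pics/top0.png')
f=lambda r,k:cv2.resize(a[r[0]:r[1],r[2]:r[3]],None,fx=k,fy=k,interpolation=cv2.INTER_CUBIC)
cv2.imwrite('pics/t3.png',np.hstack([f((225,260,248,283),11),f((205,255,170,205+5),8)[:385,:] if 0 else f((208,250,172,207),11)[:385]]))
from h import *
w=lambda x,y:(160+(x+.5)/6-.5,195+(y+.5)/6-.5)
```

```text
(no output)
```

View pics/t3.png

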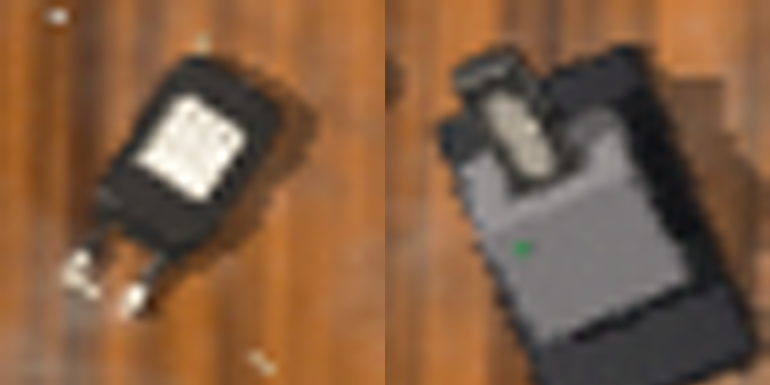

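Run:
```python
from h import *
w6=lambda x,y:(160+(x+.5)/6-.5,195+(y+.5)/6-.5)
w2=lambda x,y:(300+(x+.5)/6-.5,220+(y+.5)/6-.5)
w3=lambda x,y:(248+(x+.5)/11-.5,225+(y+.5)/11-.5)
w4=lambda x,y:(172+(x-385+.5)/11-.5,208+(y+.5)/11-.5)
c=np.array([onz('top',*w3(*p),.024) for p in[(190,55),(280,105),(185,255),(97,200)]])
pin=np.array([onz('top',*w3(*p),.012) for p in[(75,282),(132,308)]])
print('charger',c.round(4),c.mean(0),'pins',pin.mean(0))
far=c[:2].mean(0);near=c[2:].mean(0)
print('len',np.linalg.norm(far-near),'wid',np.linalg.norm(c[0]-c[1]),np.linalg.norm(c[2]-c[3]),'yaw',np.degrees(np.arctan2(*(far-near)[[1,0]])), np.degrees(np.arctan2(*(c[0]-c[1]+c[3]-c[2])[[1,0]])))
for nm,P in(('big',[(175,313),(278,265),(210,103),(103,150)]),('small',[(430,497),(498,455),(432,342),(362,383)])):
    d=np.array([onz('top',*w6(*p),.008) for p in P]);
    print(nm,d.mean(0),'sizes',[round(float(np.linalg.norm(d[i]-d[(i+1)%4])),4) for i in range(4)],'yaw',np.degrees(np.arctan2(*(d[2]+d[3]-d[0]-d[1])[[1,0]])),np.degrees(np.arctan2(*(d[0]-d[1]+d[3]-d[2])[[1,0]]))-90)
h=np.array([onz('top',*w2(*p),.0525) for p in[(204,318),(416,305)]])
print('handle',h.mean(0),np.linalg.norm(h[0]-h[1]),'yaw',np.degrees(np.arctan2(*(h[0]-h[1])[[1,0]]))-90)
f=np.array([onz('top',*w2(*p),.074) for p in[(112,256),(500,230),(113,230),(500,206)]])
print('panel front/back top',f[:2].mean(0),f[2:].mean(0),np.linalg.norm(f[0]-f[1]),np.degrees(np.arctan2(*(f[0]-f[1])[[1,0]]))-90)
# unit top front edge
u=np.array([onz('top',*p,.085) for p in[(314,215),(382,211)]]);print('unit front',u,u.mean(0))
```

```text
charger [[ 0.5765  0.0192  0.024 ]
 [ 0.5627 -0.007   0.024 ]
 [ 0.5191  0.0191  0.024 ]
 [ 0.5342  0.0448  0.024 ]] [0.54812966 0.01903803 0.024     ] pins [0.50746856 0.04272176 0.012     ]
len 0.050103584739322915 wid 0.029608335497649144 0.02976281746935958 yaw -31.024815400258905 60.840511782720974
big [0.57343207 0.25402543 0.008     ] sizes [0.0599, 0.0945, 0.062, 0.0957] yaw 25.500452240862057 25.916535893910492
small [0.46433295 0.12299022 0.008     ] sizes [0.0419, 0.0693, 0.0427, 0.0702] yaw 32.45652925796556 32.394098476948315
handle [ 0.45140651 -0.25056238  0.0525    ] 0.10881330996938986 yaw 4.8265457713131354
panel front/back top [ 0.48597547 -0.24504214  0.074     ] [ 0.49858196 -0.24518926  0.074     ] 0.196774843419461 5.156687250894066
unit front [[ 0.61970965 -0.13109018  0.085     ]
 [ 0.63677223 -0.33767764  0.085     ]] [ 0.62824094 -0.23438391  0.085     ]
```

```bash
python3 -m pendant '[[-1,2,4.4,1,0,0,8.5],[-1,4,8.8,2,0,0,17],[-1,6,13.2,3,0,0,25.5],[-1,8,17.6,3,0,0,34],[-1,10,22,3,0,0,42.5]]' 40
```

```text
time_s: 0.6
eef_pos: [0.3427, -0.4611, 0.2607]
eef_rot: [[-0.464, -0.001, 0.886], [-0.886, 0.0, -0.464], [0.0, -1.0, -0.001]]
force: [0.4, -0.2, 0.3]
opening: 0.0856
```

```bash
python3 -m pendant '[[-1,2,4.4,0,0,0,8.5],[-1,4,8.8,0,0,0,17],[-1,6,13.2,0,0,0,25.5],[-1,8,17.6,0,0,0,34],[-1,10,22,0,0,0,42.5]]'; python3 -m pendant '[[-1,2,4.6,-1,0,0,8.5],[-1,4,9.2,-2,0,0,17],[-1,6,13.8,-4,0,0,25.5],[-1,8,18.4,-6,0,0,34],[-1,10,23,-8,0,0,42.5]]'
```

```text
time_s: 1.1
eef_pos: [0.4429, -0.2393, 0.2608]
eef_rot: [[0.262, -0.001, 0.965], [-0.965, -0.001, 0.262], [0.001, -1.0, -0.001]]
force: [1.1, 1.0, -0.8]
opening: 0.0854
time_s: 1.6
eef_pos: [0.5374, -0.0213, 0.1859]
eef_rot: [[0.848, 0.0, 0.529], [-0.529, -0.001, 0.848], [0.001, -1.0, -0.001]]
force: [1.2, -1.0, -0.3]
opening: 0.0849
```

Run:
```python
from h import *
s=ctrl.get_state();print(s['eef_pos'],s['eef_rot'],s['qpos'])
a=grab('side','s2.png');grab('top','tt2.png')
```

```text
[ 0.53744347 -0.02130618  0.18591852] [[ 8.48363206e-01  6.24542878e-05  5.29414645e-01]
 [-5.29414090e-01 -1.35217405e-03  8.48362477e-01]
 [ 7.68844619e-04 -9.99999084e-01 -1.11407053e-03]] [ 0.3869545   0.50501301 -0.6395163   2.04528836  0.44959677  0.73063564
  0.4777325 ]
```

View pics/s2.png

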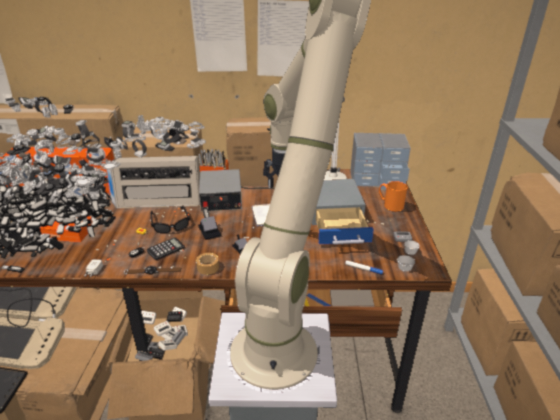

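View pics/tt2.png

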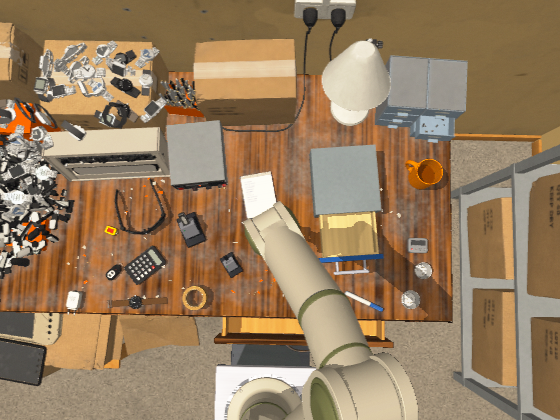

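```bash
python3 -m pendant '[[-1,0.5,2,-3,0,0,2],[-1,1,4,-5,0,0,2],[-1,1,4,-8,0,0,2],[-1,1,4,-11,0,0,2],[-1,1,4,-13,0,0,2]]'
```

```text
time_s: 2.2
eef_pos: [0.5473, 0.0235, 0.053]
eef_rot: [[0.869, -0.003, 0.494], [-0.494, 0.003, 0.869], [-0.004, -1.0, 0.001]]
force: [0.4, 0.2, 0.5]
opening: 0.0851
```

Run:
```python
from h import *
s=ctrl.get_state();print(s['eef_pos'],s['eef_rot'][:,2],s['force'],s['qpos'])
a=grab('side','s3.png');b=grab('top','t4.png')
cv2.imwrite('pics/c3.png',cv2.cvtColor(np.hstack([cv2.resize(x,None,fx=5,fy=5) for x in (a[170:270,200:280],b[190:290,220:300])]),cv2.COLOR_RGB2BGR))
print(proj('side',[.548,.019,.012]))
```

```text
[0.54731213 0.02345844 0.05303318] [0.49406895 0.86942215 0.0009987 ] [0.44699753 0.2313927  0.51137991] [ 0.17169608  0.69604419 -0.46506845  2.11624797  0.66668776  0.4777146
  0.24754518]
[271.11144795 233.70509773]
```

View pics/c3.png

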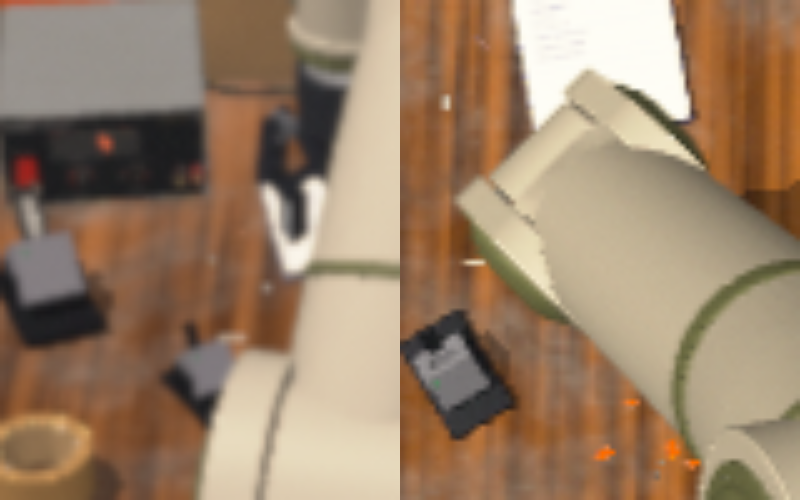

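```bash
python3 -m pendant '[[-1,0,-0.4,-2,0,0,0],[-1,0,-0.4,-3.5,0,0,0],[-1,0,-0.4,-4.8,0,0,0],[-1,0,-0.4,-4.8,0,0,0],[-0.3,0,-0.4,-4.8,0,0,0]]'; python3 -m pendant '[[0.3,0,0,0,0,0,0],[1,0,0,0,0,0,0],[1,0,0,0,0,0,0],[1,0,0,0,0,0,0],[1,0,0,0,0,0,0]]' 30
```

```text
time_s: 2.8
eef_pos: [0.5468, 0.0195, 0.0052]
eef_rot: [[0.87, -0.005, 0.494], [-0.494, 0.002, 0.87], [-0.006, -1.0, -0.0]]
force: [-0.5, 0.7, 0.9]
opening: 0.0731
time_s: 3.3
eef_pos: [0.5472, 0.0194, 0.006]
eef_rot: [[0.869, -0.004, 0.494], [-0.494, 0.002, 0.869], [-0.004, -1.0, 0.0]]
force: [-0.4, -0.5, 6.6]
opening: 0.0352
```

```bash
python3 -m pendant '[[1,0,0,0,0,0,0],[1,0,0,2,0,0,0],[1,0,0,6,0,0,0],[1,0,0,10,0,0,0],[1,0,0,13,0,0,0]]'; python3 -m pendant '[[1,0,-3,2,0,0,5],[1,0.5,-7,2,0,0,10],[1,1,-11,2,0,0,15],[1,1,-15,2,0,0,20],[1,1,-18,2,0,0,25]]'
```

```text
time_s: 3.8
eef_pos: [0.5473, 0.0195, 0.1383]
eef_rot: [[0.87, -0.003, 0.494], [-0.494, 0.002, 0.87], [-0.004, -1.0, 0.001]]
force: [0.4, -0.8, -0.5]
opening: 0.0347
time_s: 4.3
eef_pos: [0.5568, -0.1636, 0.1583]
eef_rot: [[0.997, -0.004, 0.079], [-0.079, 0.0, 0.997], [-0.004, -1.0, -0.0]]
force: [0.5, 0.6, -0.6]
opening: 0.0347
```

Run:
```python
from h import *
s=ctrl.get_state();print(s['eef_pos'],s['eef_rot'][:,2],s['force'],s['opening'])
a=grab('side','s5.png');b=grab('top','t5.png')
cv2.imwrite('pics/c5.png',cv2.cvtColor(np.hstack([cv2.resize(a[130:260,240:400],None,fx=2.5,fy=2.5),cv2.resize(b[150:280,230:390],None,fx=2.5,fy=2.5)]),cv2.COLOR_RGB2BGR))
```

```text
[ 0.55677884 -0.16360873  0.158252  ] [ 7.86725092e-02  9.96900463e-01 -3.20921264e-04] [ 0.52692552  0.64286161 -0.63394051] 0.03473218077480976
```

View pics/c5.png

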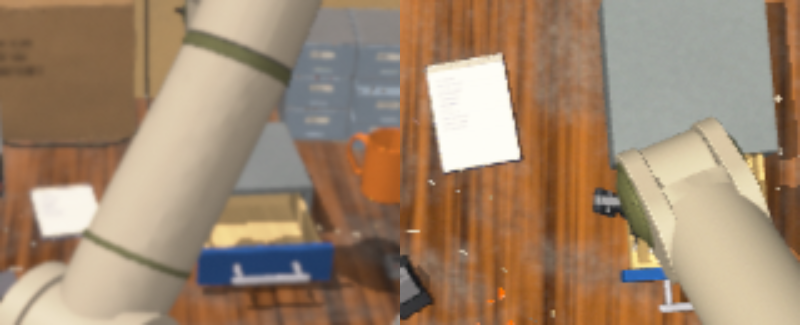

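```bash
python3 -m pendant '[[1,0.2,-3,0,0,0,4],[1,0.5,-6,0,0,0,8],[1,0.5,-7.5,0,0,0,9.5],[1,0.5,-7.5,-2,0,0,9.5],[1,0.5,-7.5,-5,0,0,9.5]]'
```

```text
time_s: 4.9
eef_pos: [0.5621, -0.2417, 0.1083]
eef_rot: [[0.997, -0.002, -0.079], [0.079, -0.003, 0.997], [-0.002, -1.0, -0.002]]
force: [0.8, -0.4, -0.9]
opening: 0.0348
```

Run:
```python
from h import *
s=ctrl.get_state();print(s['eef_pos'],s['eef_rot'][:,2],s['force'],s['opening'])
a=grab('side','s6.png');b=grab('top','t6.png')
cv2.imwrite('pics/c6.png',cv2.cvtColor(np.hstack([cv2.resize(a[160:260,280:400],None,fx=3.3,fy=3.3),cv2.resize(b[180:280,280:400],None,fx=3.3,fy=3.3)]),cv2.COLOR_RGB2BGR))
```

```text
[ 0.56214394 -0.24166658  0.10834192] [-0.07863     0.99690112 -0.00234285] [ 0.76198079 -0.42310909 -0.90465307] 0.034837571430890425
```

View pics/c6.png

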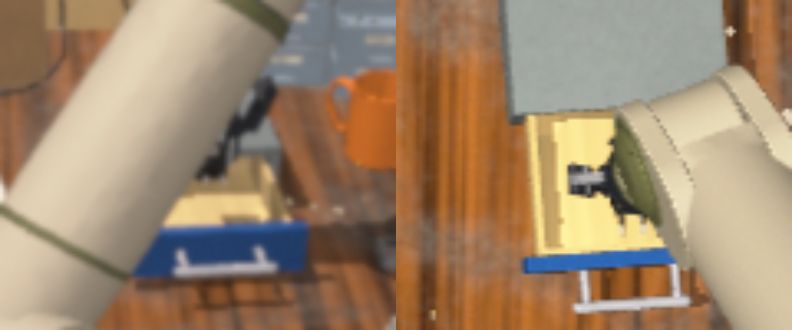

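```bash
python3 -m pendant '[[1,0,0,-2.5,0,0,0],[1,0,0,-5,0,0,0],[1,0,0,-7,0,0,0],[1,0,0,-7.7,0,0,0],[1,0,0,-7.9,0,0,0]]'; python3 -m pendant '[[1,0,0,0,0,0,0],[0.2,0,0,0,0,0,0],[-0.3,0,0,0,0,0,0],[-0.6,0,0,0,0,0,0],[-0.6,0,0,0,0,0,0]]'; python3 -m pendant '[[-0.6,0,0,1,0,0,0],[-0.6,0,0,3,0,0,0],[-0.6,0,0,7,0,0,0],[-0.6,-1,0,11,0,0,0],[-0.6,-4,0,14,0,0,0]]'
```

```text
time_s: 5.5
eef_pos: [0.5609, -0.2397, 0.0275]
eef_rot: [[0.997, -0.008, -0.081], [0.081, -0.0, 0.997], [-0.008, -1.0, 0.0]]
force: [-0.8, 0.5, 20.3]
opening: 0.0347
time_s: 6.0
eef_pos: [0.5608, -0.2398, 0.0276]
eef_rot: [[0.997, -0.008, -0.081], [0.081, -0.0, 0.997], [-0.008, -1.0, 0.0]]
force: [0.2, 0.0, 0.4]
opening: 0.0683
time_s: 6.5
eef_pos: [0.5232, -0.2389, 0.1705]
eef_rot: [[0.997, -0.004, -0.082], [0.082, 0.0, 0.997], [-0.004, -1.0, 0.0]]
force: [-1.2, -1.6, -0.9]
opening: 0.0683
```

```bash
python3 -m pendant '[[-0.6,-4,-0.5,0,0,0,0],[0,-8,-1,0,0,0,0],[0.6,-11.5,-1.5,0,0,0,0],[1,-11.5,-1.5,0,0,0,0],[1,-11.5,-1.5,0,0,0,0]]'
```

```text
time_s: 7.0
eef_pos: [0.4081, -0.2544, 0.1713]
eef_rot: [[0.997, -0.003, -0.081], [0.081, -0.001, 0.997], [-0.003, -1.0, -0.001]]
force: [0.5, -0.5, -0.2]
opening: 0.0099
```

Run:
```python
from h import *
s=ctrl.get_state();print(s['eef_pos'],s['eef_rot'][:,2],s['force'],s['opening'])
a=grab('side','s7.png');b=grab('top','t7.png')
cv2.imwrite('pics/c7.png',cv2.cvtColor(np.hstack([cv2.resize(a[160:260,280:400],None,fx=3.3,fy=3.3),cv2.resize(b[180:280,280:400],None,fx=3.3,fy=3.3)]),cv2.COLOR_RGB2BGR))
```

```text
[ 0.40807046 -0.25440998  0.17132413] [-8.10409897e-02  9.96710525e-01 -6.98339441e-04] [ 0.4559943  -0.45845124 -0.18684509] 0.009908085315233966
```

View pics/c7.png

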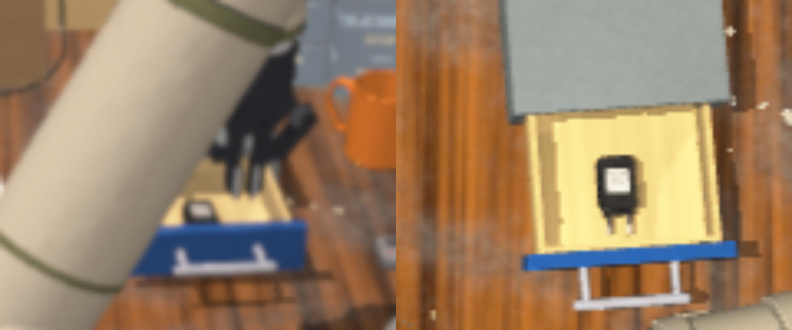

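```bash
python3 -m pendant '[[1,0.4,0,-4,0,0,0],[1,0.4,0,-8,0,0,0],[1,0.4,0,-11,0,0,0],[1,0.4,0,-13.6,0,0,0],[1,0.4,0,-13.6,0,0,0]]'; python3 -m pendant '[[1,1,0.1,0,0,0,0],[1,2,0.2,0,0,0,0],[1,3,0.3,0,0,0,0],[1,4,0.4,0,0,0,0],[1,5,0.5,0,0,0,0]]'
```

```text
time_s: 7.6
eef_pos: [0.414, -0.2524, 0.0326]
eef_rot: [[0.996, -0.005, -0.085], [0.085, 0.002, 0.996], [-0.005, -1.0, 0.003]]
force: [-0.4, 0.4, 1.0]
opening: -0.0001
time_s: 8.1
eef_pos: [0.4652, -0.2476, 0.0333]
eef_rot: [[0.996, -0.004, -0.085], [0.085, 0.002, 0.996], [-0.004, -1.0, 0.002]]
force: [-2.2, -0.8, 1.3]
opening: 0.0004
```

```bash
python3 -m pendant '[[1,1.5,0.13,0,0,0,0],[1,3,0.26,0,0,0,0],[1,4.5,0.39,0,0,0,0],[1,6,0.52,0,0,0,0],[1,7.5,0.65,0,0,0,0]]'; python3 -m pendant '[[1,0.5,0.04,0,0,0,0],[1,1,0.09,0,0,0,0],[1,1.5,0.13,0,0,0,0],[1,1.5,0.13,0,0,0,0]]'
```

```text
time_s: 8.6
eef_pos: [0.5415, -0.2411, 0.0334]
eef_rot: [[0.996, -0.004, -0.084], [0.084, 0.002, 0.996], [-0.004, -1.0, 0.002]]
force: [-2.7, -0.2, 1.5]
opening: 0.0002
time_s: 9.0
eef_pos: [0.5571, -0.2396, 0.0334]
eef_rot: [[0.996, -0.003, -0.085], [0.085, 0.002, 0.996], [-0.003, -1.0, 0.002]]
force: [0.2, -0.1, -0.1]
opening: 0.0
```

Run:
```python
from h import *
s=ctrl.get_state();print(s['eef_pos'],s['eef_rot'][:,2],s['force'],s['opening'])
a=grab('side','s8.png');b=grab('top','t8.png')
cv2.imwrite('pics/c8.png',cv2.cvtColor(np.hstack([cv2.resize(a[160:260,280:400],None,fx=3.3,fy=3.3),cv2.resize(b[180:280,280:400],None,fx=3.3,fy=3.3)]),cv2.COLOR_RGB2BGR))
```

```text
[ 0.55711065 -0.2396272   0.0334404 ] [-0.08459395  0.99641355  0.00197288] [ 0.15905354 -0.12091605 -0.11388111] 3.428084081218383e-05
```

View pics/c8.png

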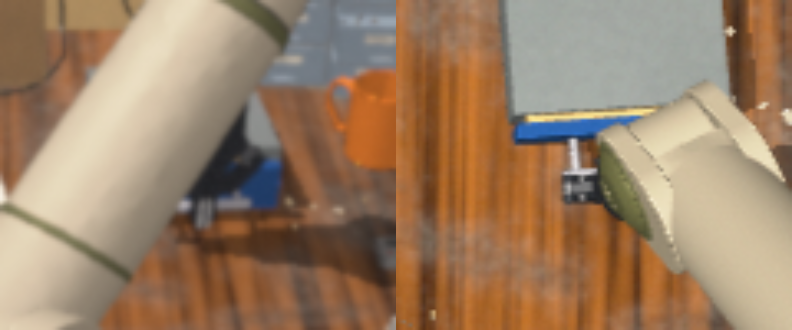

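```bash
python3 -m pendant '[[1,0.5,0.04,0,0,0,0],[1,1,0.09,0,0,0,0],[1,1.5,0.13,0,0,0,0]]';python3 -m pendant '[[1,0.3,0.03,0,0,0,0],[1,0.6,0.05,0,0,0,0]]'
```

```text
time_s: 9.4
eef_pos: [0.565, -0.2395, 0.0326]
eef_rot: [[0.996, -0.017, -0.083], [0.083, -0.001, 0.997], [-0.017, -1.0, 0.0]]
force: [-30.9, -0.2, 23.3]
opening: -0.0
time_s: 9.6
eef_pos: [0.5647, -0.2397, 0.0319]
eef_rot: [[0.996, -0.029, -0.082], [0.082, -0.003, 0.997], [-0.029, -1.0, -0.001]]
force: [-25.8, 1.3, 19.9]
opening: 0.0
```

```bash
python3 -m pendant '[[1,-1,0,0,0,0,0],[1,-3,-0.2,0,0,0,0],[1,-6,-0.4,1,0,0,0],[1,-9,-0.6,4,0,0,0],[1,-11,-0.6,8,0,0,0]]'; python3 -m pendant '[[0,0,4,4,0,0,0],[0,0,8,8,0,0,0],[0,0,12,10,0,0,0],[0,0,16,10,0,0,0],[0,0,20,10,0,0,0]]'
```

```text
time_s: 10.1
eef_pos: [0.4521, -0.2456, 0.1114]
eef_rot: [[0.996, -0.032, -0.082], [0.082, -0.002, 0.997], [-0.032, -0.999, 0.001]]
force: [1.1, -1.2, 1.1]
opening: -0.0001
time_s: 10.6
eef_pos: [0.4529, -0.0436, 0.213]
eef_rot: [[0.996, -0.028, -0.082], [0.081, -0.002, 0.997], [-0.028, -1.0, -0.0]]
force: [1.1, 0.1, -0.3]
opening: 0.0425
```

Run:
```python
from h import *
s=ctrl.get_state();print(s['eef_pos'],s['eef_rot'],s['force'],s['opening'],s['qpos'])
a=grab('side','s9.png');b=grab('top','t9.png')
cv2.imwrite('pics/c9.png',cv2.cvtColor(np.hstack([cv2.resize(a[160:260,280:400],None,fx=3.3,fy=3.3),cv2.resize(b[180:280,280:400],None,fx=3.3,fy=3.3)]),cv2.COLOR_RGB2BGR))
cv2.imwrite('pics/c9b.png',cv2.cvtColor(np.hstack([cv2.resize(a[190:250,180:240],None,fx=6.6,fy=6.6),cv2.resize(b[200:260,160:220],None,fx=6.6,fy=6.6)]),cv2.COLOR_RGB2BGR))
```

```text
[ 0.45290555 -0.04358759  0.2129736 ] [[ 9.96268260e-01 -2.83685282e-02 -8.15155190e-02]
 [ 8.14774925e-02 -2.49573301e-03  9.96672057e-01]
 [-2.84775603e-02 -9.99594417e-01 -1.75023037e-04]] [ 1.1240102   0.06775308 -0.29935367] 0.04251910007750222 [ 0.64900103  0.44613129 -0.91573495  2.16112754  0.49626058  0.79109744
  1.06205013]
```

View pics/c9.png

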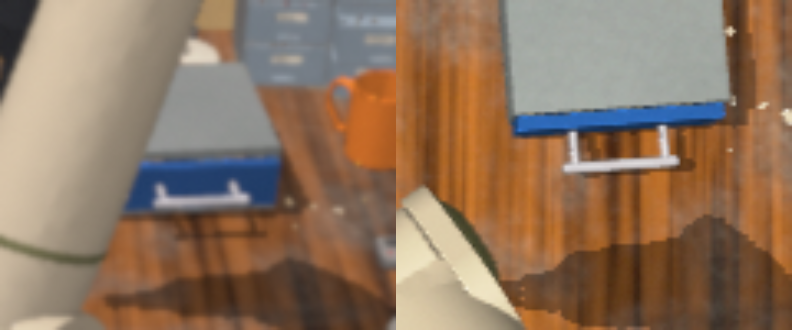

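View pics/c9b.png

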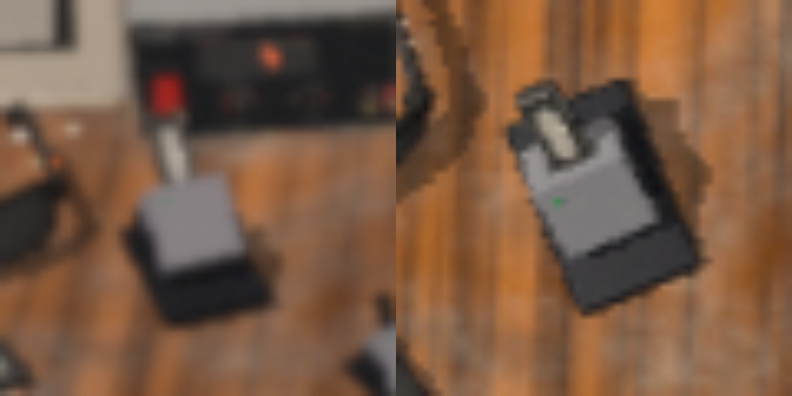

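Run:
```python
from h import *
b=cv2.imread('pics/t9.png');a=cv2.imread('pics/s9.png')
cv2.imwrite('pics/c10.png',np.vstack([cv2.resize(b[205:235,310:385],None,fx=10,fy=10,interpolation=cv2.INTER_CUBIC),cv2.resize(a[195:230,310:385],None,fx=10,fy=8,interpolation=cv2.INTER_CUBIC)]))
```

```text
(no output)
```

View pics/c10.png

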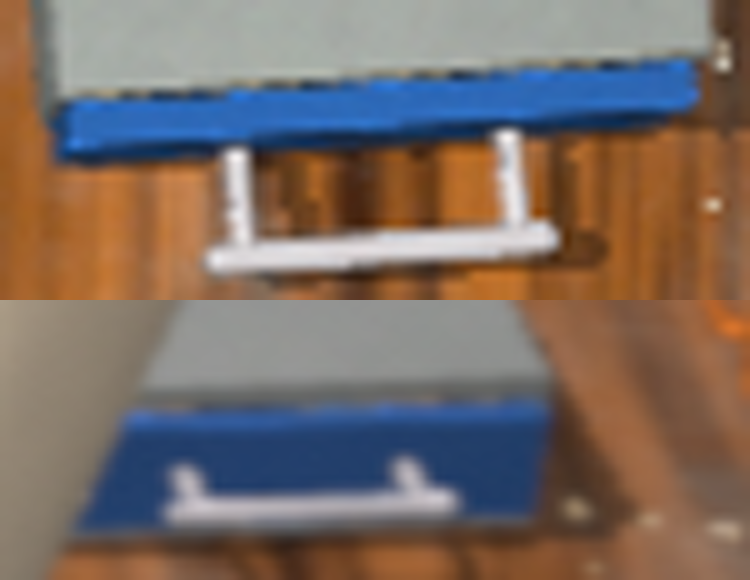

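Run:
```python
from h import *
w=lambda x,y:(310+(x+.5)/10-.5,205+(y+.5)/10-.5)
h=np.array([onz('top',*w(*p),.0525) for p in[(206,258),(558,236)]])
print('handle',h.mean(0))
x=np.array([np.cos(np.radians(5)),np.sin(np.radians(5)),0])
R=np.array([onz('top',*w(*p),.085) for p in[(200,92),(550,70)]]).mean(0)
B=np.array([onz('top',*w(*p),.074) for p in[(200,98),(550,76)]]).mean(0)
F=np.array([onz('top',*w(*p),.074) for p in[(200,138),(550,116)]]).mean(0)
print('roof',R@x,'panel back',B@x,'panel front',F@x,'handle',h.mean(0)@x)
# detail columns
im=cv2.imread('pics/t9.png')
for u in (325,340,350,360): print(u,[tuple(int(t) for t in im[v,u][::-1]) for v in range(210,222)])
```

```text
handle [ 0.5812706  -0.23868166  0.0525    ]
roof 0.606674813796865 panel back 0.6059592620512219 panel front 0.5936754004108393 handle 0.5582562153242804
325 [(166, 173, 167), (165, 171, 167), (165, 170, 166), (166, 173, 167), (54, 69, 88), (44, 105, 186), (47, 104, 185), (48, 106, 186), (47, 110, 192), (27, 56, 96), (23, 51, 85), (102, 63, 33)]
340 [(166, 174, 166), (167, 174, 167), (168, 174, 168), (52, 68, 82), (45, 107, 184), (44, 103, 181), (46, 104, 184), (47, 110, 192), (29, 57, 97), (19, 47, 83), (113, 67, 30), (130, 78, 31)]
350 [(168, 174, 167), (166, 171, 167), (140, 135, 122), (48, 106, 184), (50, 108, 187), (44, 105, 184), (46, 105, 185), (37, 81, 141), (21, 49, 82), (59, 51, 53), (125, 73, 29), (137, 79, 31)]
360 [(166, 171, 165), (143, 148, 143), (61, 100, 150), (44, 105, 183), (47, 105, 183), (46, 105, 185), (47, 106, 187), (47, 63, 88), (222, 219, 220), (214, 210, 211), (186, 180, 182), (180, 177, 179)]
```

Run:
```python
from h import *
b=cv2.imread('pics/t9.png');a=cv2.imread('pics/s9.png')
cv2.imwrite('pics/c11.png',np.hstack([cv2.resize(a[192:217,188:213],None,fx=16,fy=16,interpolation=cv2.INTER_CUBIC),cv2.resize(b[207:232,172:197],None,fx=16,fy=16,interpolation=cv2.INTER_CUBIC)]))
```

```text
(no output)
```

View pics/c11.png

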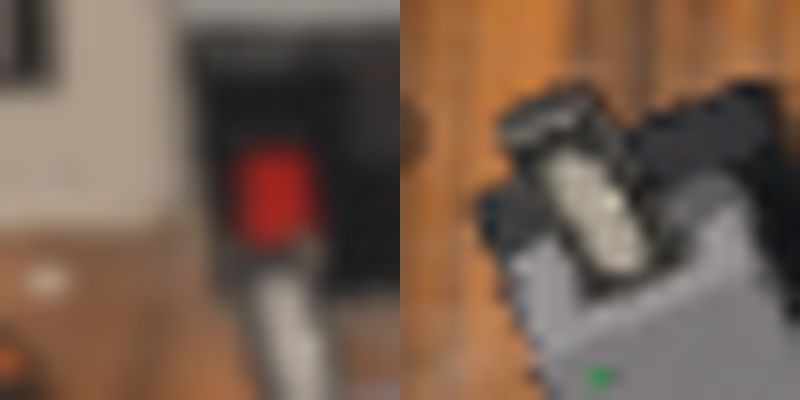

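Run:
```python
from h import *
w=lambda x,y:(172+(x-400+.5)/16-.5,207+(y+.5)/16-.5)
yaw=np.radians(25.7);X=np.array([np.cos(yaw),np.sin(yaw),0]);Y=np.array([-X[1],X[0],0]);Z=np.array([0,0,1.])
out=.643*X+.766*Z; n=-.766*X+.643*Z
O=np.array([.5734,.2540,0])
def rep(nm,p,z):
    P=np.mean([onz('top',*w(*q),z) for q in p],0); print(nm,P.round(4),'dock',((P-O)@X).round(4),((P-O)@Y).round(4)); return P
e1=rep('end label',[(522,150),(605,115)],.0881)
e2=rep('end back',[(502,122),(582,82)],.0813)
m=rep('mouth label',[(590,298),(675,262)],.0544)
for P in(e1-.044*out-.00525*n,e2-.044*out+.00525*n,m-.00525*n): print('mouth est',P.round(4),((P-O)@X).round(4),((P-O)@Y).round(4))
d=(e1-m);print('yaw',np.degrees(np.arctan2(d[1],d[0])))
L=[onz('top',*w(*q),.0881) for q in[(522,150),(605,115)]];print('w',np.linalg.norm(L[0]-L[1]),np.degrees(np.arctan2(*(L[0]-L[1])[[1,0]]))-90)
```

```text
end label [0.6106 0.2702 0.0881] dock 0.0405 -0.0015
end back [0.617  0.276  0.0813] dock 0.0489 0.0009
mouth label [0.5856 0.2627 0.0544] dock 0.0148 0.0026
mouth est [0.5887 0.2597 0.051 ] 0.0163 -0.0015
mouth est [0.5879 0.262  0.051 ] 0.0166 0.0009
mouth est [0.5893 0.2645 0.051 ] 0.0188 0.0026
yaw 16.74864032769393
w 0.016968543075163878 24.500680194688968
```

```bash
cat > g.py <<'E'
from h import *
from scipy.spatial.transform import Rotation as R
yaw=np.radians(25.3);X=np.array([np.cos(yaw),np.sin(yaw),0]);Y=np.array([-X[1],X[0],0]);Z=np.array([0,0,1.])
out=.643*X+.766*Z; n=-.766*X+.643*Z
M=np.array([.5886,.2615,.051]);G=M+.026*out;TCP=G-.019*n
Rt=np.c_[np.cross(-n,Y),-n,Y]
def delta(p,Rg=Rt):
    s=ctrl.get_state();r=R.from_matrix(Rg@s['eef_rot'].T).as_rotvec(degrees=True)
    return ((p-s['eef_pos'])*100).round(2),r.round(2)
E
python3 - <<'E'
from g import *
print('TCP',TCP,'pre',TCP+.09*n,delta(TCP+.09*n),n,out)
E=M+.044*out
for q in(E+.00525*n,E-.00525*n,M):print(proj('side',q),proj('top',q))
E
```

```text
TCP [0.61687247 0.27486434 0.058699  ] pre [0.55454502 0.24540228 0.116569  ] (array([10.16, 28.56, -9.62]), array([ 13.52, -50.07,  18.75])) [-0.69252723 -0.32735612  0.643     ] [0.58132508 0.27479111 0.766     ]
[203.98126678 207.07332135] [181.21219089 214.81371547]
[203.49853483 207.56630741] [180.65277428 212.65393397]
[206.73523282 218.55644186] [186.7151704  223.18436682]
```

```bash
python3 -m pendant '[[0,1.2,3.5,0,1.7,-6.2,2.3],[0,2.4,7,0,3.4,-12.5,4.7],[0,3.7,10.5,0,5.1,-18.8,7],[0,5,14,0,6.8,-25,9.4],[0,6.2,17.5,0,8.5,-31.3,11.7]]'
python3 - <<'E'
from g import *
print(delta(TCP+.09*n-.0015*Y),ctrl.get_state()['qpos'])
E
```

```text
time_s: 11.2
eef_pos: [0.5066, 0.0873, 0.2115]
eef_rot: [[0.89, 0.385, -0.245], [0.219, 0.11, 0.969], [0.4, -0.916, 0.014]]
force: [-0.0, -0.0, -0.5]
opening: 0.0428
(array([ 4.86, 15.68, -9.49]), array([  8.2 , -25.15,  10.72])) [ 0.2100632   0.33095204 -0.62107934  2.36253962  1.19556557  0.23273651
  0.33067786]
```

```bash
python3 -m pendant '[[0,1,3.1,-0.5,1.6,-5,2.1],[0,2,6.3,-1,3.3,-10,4.3],[0,3,9.4,-2,5,-15,6.4],[0,4,12.5,-3,6.6,-20,8.6],[0,4.9,15.7,-4,8.2,-25,10.7]]'
python3 - <<'E'
from g import *
print(delta(TCP+.09*n-.0015*Y),ctrl.get_state()['qpos'])
E
```

```text
time_s: 11.7
eef_pos: [0.5376, 0.1697, 0.1838]
eef_rot: [[0.72, 0.598, -0.351], [0.284, 0.207, 0.936], [0.633, -0.774, -0.02]]
force: [0.2, -1.7, -2.2]
opening: 0.0428
(array([ 1.76,  7.44, -6.72]), array([ 5.24, -9.43,  4.85])) [ 0.18339786  0.54997087 -0.88595944  2.48572745  2.27079331  0.67622236
 -0.73025016]
```

```bash
python3 -m pendant '[[0,0.5,2,-1,1.3,-2.4,1.2],[0,1,4,-2,2.6,-4.7,2.4],[0,1.5,6,-3,3.9,-7,3.6],[0,1.8,7.4,-4,5.2,-9.4,4.8],[0,1.8,7.4,-5,5.2,-9.4,4.8]]'
python3 - <<'E'
from g import *
print(delta(TCP+.09*n-.0015*Y),ctrl.get_state()['qpos'])
E
```

```text
time_s: 12.2
eef_pos: [0.5556, 0.245, 0.1322]
eef_rot: [[0.582, 0.692, -0.428], [0.274, 0.328, 0.904], [0.766, -0.643, 0.001]]
force: [0.5, 0.1, -0.4]
opening: 0.0432
(array([-0.04, -0.09, -1.56]), array([-0.06, -0.06, -0.03])) [ 0.05349184  0.85226224 -0.939604    2.54592485  2.51928688  1.15549033
 -0.86990372]
```

```bash
python3 -m pendant '[[0,0,-0.1,-0.6,0,0,0],[0,0,-0.1,-1.2,0,0,0],[0,0,-0.1,-1.5,0,0,0]]'
python3 - <<'E'
from g import *
print(delta(TCP+.09*n-.0015*Y),delta(TCP-.0015*Y),ctrl.get_state()['qpos'])
a=grab('side','s12.png');b=grab('top','t12.png')
cv2.imwrite('pics/c12.png',cv2.cvtColor(np.hstack([cv2.resize(a[160:240,170:250],None,fx=5,fy=5),cv2.resize(b[190:270,150:230],None,fx=5,fy=5)]),cv2.COLOR_RGB2BGR))
E
```

```text
time_s: 12.5
eef_pos: [0.5559, 0.2436, 0.1169]
eef_rot: [[0.582, 0.692, -0.427], [0.274, 0.328, 0.904], [0.765, -0.643, 0.001]]
force: [-1.0, 0.1, 0.6]
opening: 0.0429
(array([-0.07,  0.05, -0.03]), array([-0.04, -0.07,  0.01])) (array([ 6.16,  3.  , -5.82]), array([-0.04, -0.07,  0.01])) [ 0.05046327  0.8987124  -0.93700757  2.55171677  2.53757488  1.20157851
 -0.8656698 ]
```

View pics/c12.png

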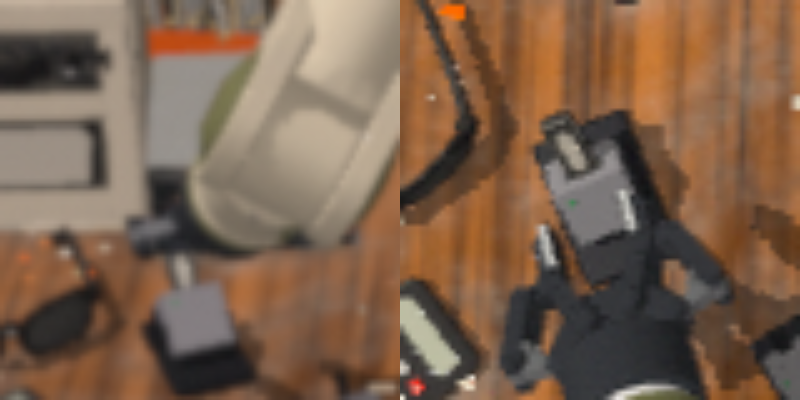

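Run:
```python
from g import *
b=cv2.imread('pics/t12.png')
s=ctrl.get_state()
im=cv2.resize(b[200:250,165:215],None,fx=12,fy=12,interpolation=cv2.INTER_CUBIC)
def dot(p,c):
    u,v=proj('top',p); cv2.circle(im,(int((u-165+.5)*12-.5),int((v-200+.5)*12-.5)),4,c,-1)
p=s['eef_pos'];y=s['eef_rot'][:,1];z=s['eef_rot'][:,2]
for k in(-1,0,1):
  dot(p-.008*y+k*.0214*z,(0,0,255)); dot(G-.0015*Y+k*.0105*Y+.005*n,(0,255,0)); 
dot(M+.044*out-.0015*Y,(255,0,0))
for t in np.arange(0,.1,.01): dot(p+t*y,(255,255,0))
cv2.imwrite('pics/c13.png',im)
```

```text
(no output)
```

View pics/c13.png

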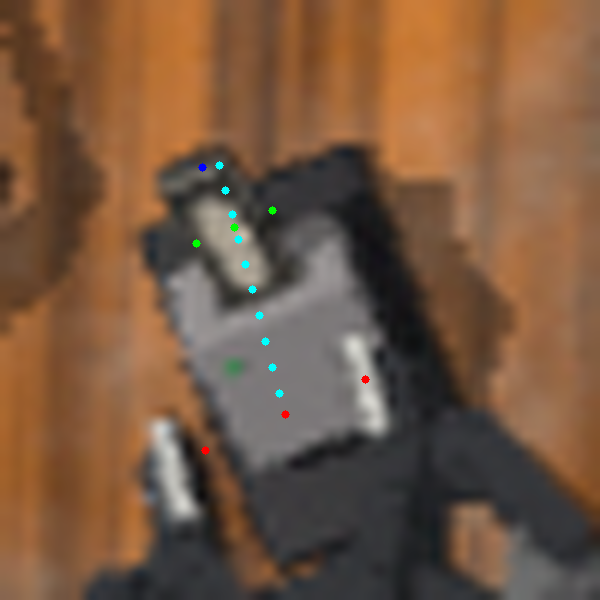

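```bash
python3 -m pendant '[[0,1.2,0.6,-1.2,0,0,0],[0,2.4,1.2,-2.4,0,0,0],[0,3.6,1.8,-3.5,0,0,0],[0,4.8,2.4,-4.6,0,0,0],[0,6,2.9,-5.7,0,0,0]]'
python3 - <<'E'
from g import *
print(delta(TCP-.0015*Y),ctrl.get_state()['qpos'])
a=grab('side','s14.png');b=grab('top','t14.png')
cv2.imwrite('pics/c14.png',cv2.cvtColor(np.hstack([cv2.resize(a[180:230,180:230],None,fx=8,fy=8),cv2.resize(b[200:250,165:215],None,fx=8,fy=8)]),cv2.COLOR_RGB2BGR))
E
```

```text
time_s: 13.1
eef_pos: [0.6173, 0.2733, 0.0589]
eef_rot: [[0.582, 0.692, -0.427], [0.274, 0.328, 0.904], [0.766, -0.643, 0.001]]
force: [0.3, -0.3, 0.9]
opening: 0.0426
(array([ 0.02,  0.02, -0.02]), array([-0.05, -0.05,  0.03])) [ 0.03941149  1.02362083 -0.87026252  2.40085054  2.61553719  1.1649058
 -0.79521826]
```

View pics/c14.png

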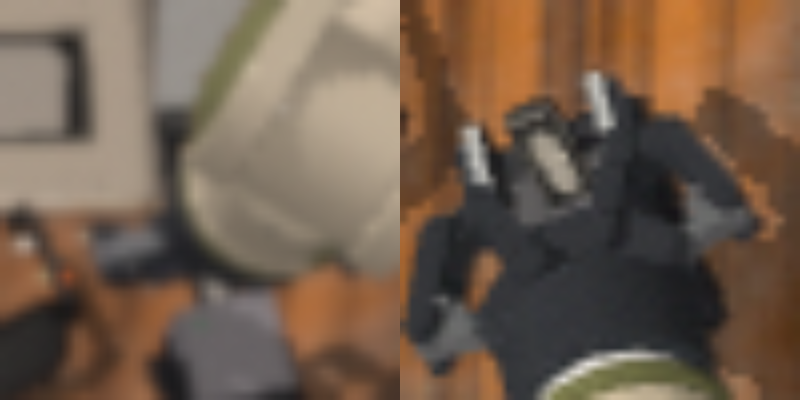

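```bash
python3 -m pendant '[[0.2,0,0,0,0,0,0],[0.4,0,0,0,0,0,0],[0.6,0,0,0,0,0,0],[1,0,0,0,0,0,0],[1,0,0,0,0,0,0]]' 30; python3 -m pendant '[[1,0,0,0,0,0,0],[1,0,0,0,0,0,0]]'
```

```text
time_s: 13.7
eef_pos: [0.6173, 0.2729, 0.0588]
eef_rot: [[0.583, 0.692, -0.426], [0.273, 0.327, 0.905], [0.765, -0.644, 0.001]]
force: [-2.2, -0.0, 0.9]
opening: 0.0203
time_s: 13.9
eef_pos: [0.6174, 0.2729, 0.0589]
eef_rot: [[0.583, 0.692, -0.426], [0.273, 0.327, 0.905], [0.766, -0.643, 0.001]]
force: [0.1, -0.2, -0.2]
opening: 0.0202
```

```bash
python3 -m pendant '[[1,0.29,0.14,0.38,0,0,0],[1,0.58,0.27,0.77,0,0,0],[1,0.87,0.41,1.15,0,0,0],[1,1.16,0.55,1.53,0,0,0],[1,1.45,0.69,1.92,0,0,0]]' 40; python3 -m pendant '[[1,0.44,0.21,0.57,0,0,0],[1,0.87,0.41,1.15,0,0,0],[1,1.31,0.62,1.72,0,0,0],[1,1.74,0.82,2.3,0,0,0],[1,2.18,1.03,2.87,0,0,0]]'
```

```text
time_s: 14.4
eef_pos: [0.6323, 0.2799, 0.0787]
eef_rot: [[0.582, 0.693, -0.426], [0.273, 0.327, 0.905], [0.766, -0.643, 0.001]]
force: [-0.2, 0.1, -1.0]
opening: 0.0203
time_s: 14.9
eef_pos: [0.6545, 0.2904, 0.108]
eef_rot: [[0.582, 0.693, -0.426], [0.273, 0.327, 0.905], [0.766, -0.643, 0.001]]
force: [-0.5, 1.0, 0.4]
opening: 0.0205
```

```bash
python3 -m pendant '[[1,0,0,3,0,0,0],[1,-1,0,6.5,0,0,0],[1,-2,-1,10,0,0,0],[1,-3,-1.5,13.5,0,0,0],[1,-4,-2,17,0,0,0]]'
python3 - <<'E'
from g import *
Rg=np.c_[np.cross(-Z,Y),-Z,Y]
print(delta(np.array([.58,.2,.29]),Rg),ctrl.get_state()['qpos'])
a=grab('side','s15.png');b=grab('top','t15.png')
cv2.imwrite('pics/c15.png',cv2.cvtColor(np.hstack([cv2.resize(a[120:240,150:270],None,fx=3.3,fy=3.3),cv2.resize(b[170:270,140:240],None,fx=4,fy=3.96)]),cv2.COLOR_RGB2BGR))
E
```

```text
time_s: 15.4
eef_pos: [0.6138, 0.2704, 0.2794]
eef_rot: [[0.582, 0.692, -0.426], [0.273, 0.327, 0.905], [0.766, -0.643, 0.001]]
force: [0.7, -0.1, 0.5]
opening: 0.0201
(array([-3.38, -7.04,  1.06]), array([-21.4 ,  45.17,   0.11])) [ 0.16153878  0.50401707 -0.95258847  2.30044192  2.26607331  0.62849271
 -0.65109025]
```

View pics/c15.png

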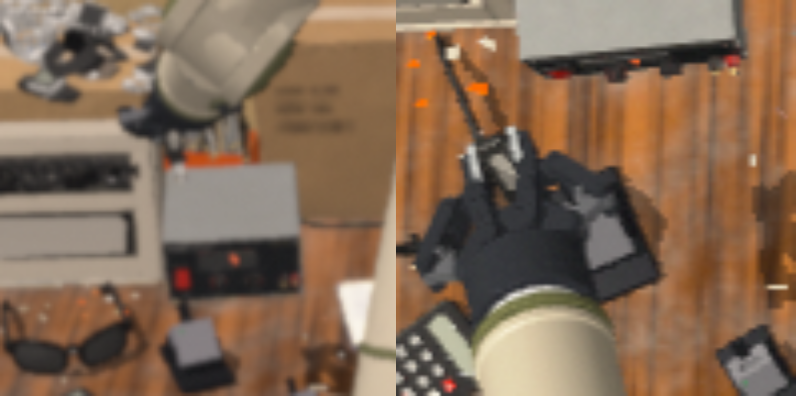

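```bash
python3 -m pendant '[[1,-0.4,-0.8,0.2,-3,6.3,0],[1,-0.8,-1.6,0.4,-6,12.6,0],[1,-1.2,-2.4,0.6,-9,19,0],[1,-1.6,-3.2,0.8,-12,25.3,0],[1,-2,-4,1,-15,31.6,0]]'
python3 - <<'E'
from g import *
Rg=np.c_[np.cross(-Z,Y),-Z,Y]
print(delta(np.array([.59,.22,.29]),Rg),ctrl.get_state()['qpos'])
E
```

```text
time_s: 16.0
eef_pos: [0.6076, 0.2286, 0.284]
eef_rot: [[0.769, 0.504, -0.394], [0.367, 0.156, 0.917], [0.524, -0.849, -0.065]]
force: [-0.1, 0.1, -0.9]
opening: 0.0203
(array([-1.76, -0.86,  0.6 ]), array([-9.67, 30.34,  0.97])) [ 0.02667695  0.36816547 -0.68808604  2.11853437  1.16024841  0.40293401
  0.409535  ]
```

```bash
python3 -m pendant '[[1,-0.4,-0.2,0.1,-1.9,6,0.2],[1,-0.8,-0.4,0.2,-3.8,12,0.4],[1,-1.2,-0.6,0.4,-5.8,18,0.6],[1,-1.6,-0.8,0.5,-7.7,24,0.8],[1,-1.8,-0.9,0.6,-9.7,30.3,1]]'; python3 -m pendant '[[1,0,0,0,0,0,0],[1,0,0,0,0,0,0]]'
python3 - <<'E'
from g import *
Rg=np.c_[np.cross(-Z,Y),-Z,Y]
print(delta(np.array([.59,.22,.29]),Rg),ctrl.get_state()['qpos'])
E
```

```text
time_s: 16.5
eef_pos: [0.5893, 0.2192, 0.2902]
eef_rot: [[0.904, -0.005, -0.428], [0.428, -0.001, 0.904], [-0.005, -1.0, 0.001]]
force: [0.1, -0.1, -0.4]
opening: 0.0201
time_s: 16.7
eef_pos: [0.5894, 0.2193, 0.289]
eef_rot: [[0.904, -0.004, -0.428], [0.428, -0.0, 0.904], [-0.004, -1.0, 0.002]]
force: [-0.4, 0.3, 0.4]
opening: 0.0205
(array([0.06, 0.07, 0.1 ]), array([ 0.02, -0.25, -0.05])) [ 0.14266567  0.5709841  -0.91886008  1.72619487  0.49942901  1.10224711
  1.07866967]
```

Run:
```python
from g import *
a=grab('side','s16.png');b=grab('top','t16.png')
s=ctrl.get_state();print(proj('side',s['eef_pos']),proj('top',s['eef_pos']))
cv2.imwrite('pics/c16.png',cv2.cvtColor(np.hstack([cv2.resize(a[110:230,150:270],None,fx=3.3,fy=3.3),cv2.resize(b[170:270,140:240],None,fx=4,fy=3.96)]),cv2.COLOR_RGB2BGR))
```

```text
[213.29743084 161.30572321] [184.92094373 215.41508628]
```

View pics/c16.png

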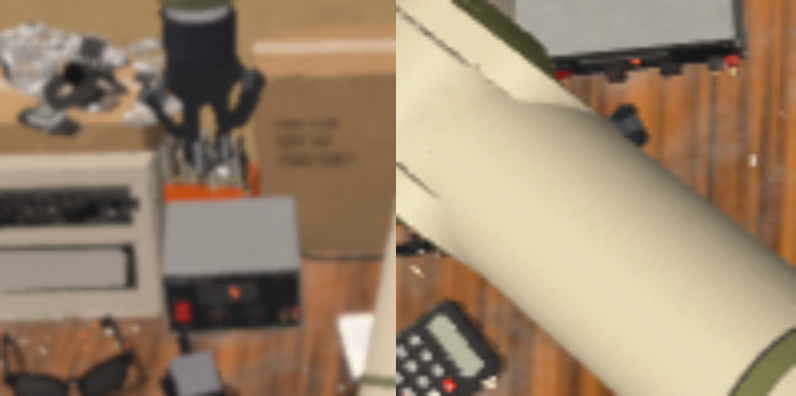

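View pics/s16.png

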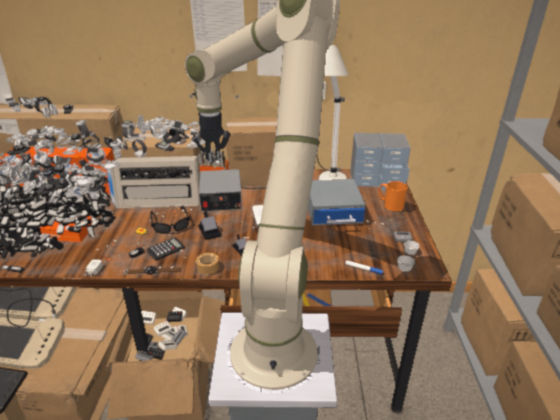

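```bash
python3 -m pendant '[[1,0,-2,0,0,0,-7],[1,0,-4,0,0,0,-14],[1,0,-6,0,0,0,-21],[1,0,-8,0,0,0,-28],[1,0,-10,0,0,0,-35]]'; python3 -m pendant '[[1,0,-1,0,0,0,-7],[1,0,-2,0,0,0,-14],[1,0,-2,0,0,0,-21],[1,0,-2,0,0,0,-28],[1,0,-2,0,0,0,-35]]'
python3 - <<'E'
from g import *
a=grab('side','s17.png');b=grab('top','t17.png')
s=ctrl.get_state();u=proj('side',s['eef_pos']).astype(int);print(u,proj('top',s['eef_pos']),s['qpos'])
cv2.imwrite('pics/c17.png',cv2.cvtColor(np.hstack([cv2.resize(a[u[1]-40:u[1]+20,u[0]-30:u[0]+30],None,fx=6.6,fy=6.6,interpolation=cv2.INTER_CUBIC),cv2.resize(b[170:270,180:280],None,fx=4,fy=3.96)]),cv2.COLOR_RGB2BGR))
E
```

```text
time_s: 17.3
eef_pos: [0.5876, 0.1184, 0.2902]
eef_rot: [[0.985, -0.001, 0.171], [-0.171, 0.0, 0.985], [-0.001, -1.0, -0.0]]
force: [0.7, 0.2, -1.1]
opening: 0.0199
time_s: 17.8
eef_pos: [0.5868, 0.098, 0.2906]
eef_rot: [[0.706, 0.001, 0.708], [-0.708, 0.0, 0.706], [0.001, -1.0, 0.001]]
force: [0.4, 0.4, -0.3]
opening: 0.02
[248 161] [231.29421058 217.11099743] [ 0.1683647   0.43911091 -0.61303108  1.81308561  0.29913344  0.98210618
  0.21906985]
```

View pics/c17.png

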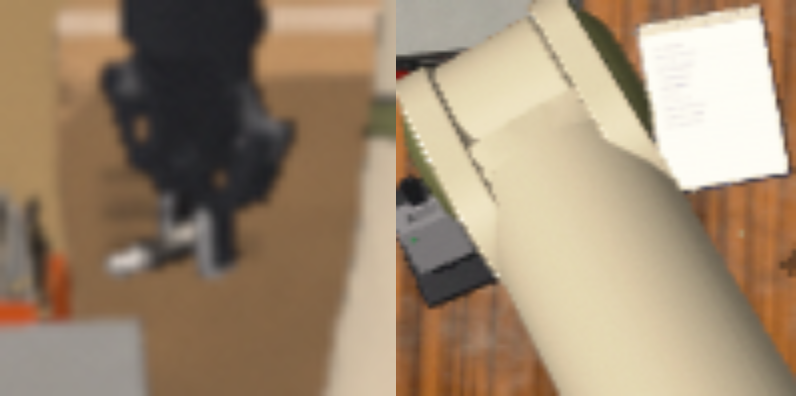

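Run:
```python
from g import *
s=ctrl.get_state();p=s['eef_pos'];x,y,z=s['eef_rot'].T
g=p-.019*y
b=cv2.imread('pics/s17.png');o=(248-30,161-40);k=12
im=cv2.resize(b[o[1]+15:o[1]+55,o[0]:o[0]+50],None,fx=k,fy=k,interpolation=cv2.INTER_CUBIC)
def dot(P,c):
    u,v=proj('side',P);cv2.circle(im,(int((u-o[0]+.5)*k),int((v-o[1]-15+.5)*k)),3,c,-1)
for t in np.arange(-.018,.061,.006): dot(g-t*x,(0,0,255))
dot(p,(0,255,0))
cv2.imwrite('pics/c18.png',im)
```

```text
(no output)
```

View pics/c18.png

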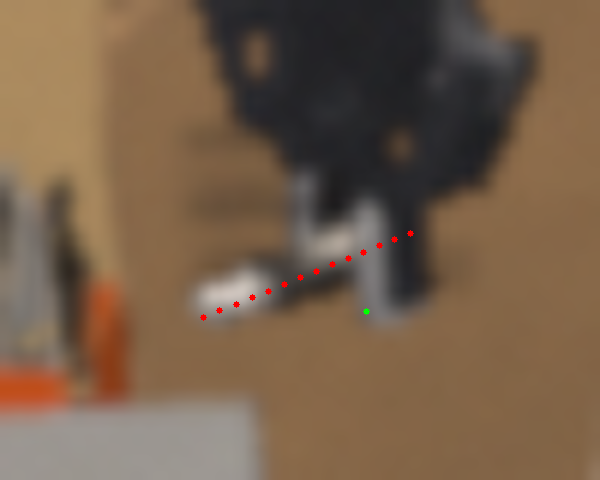

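Run:
```python
import cv2
b=cv2.imread('pics/s17.png')
cv2.imwrite('pics/c19.png',cv2.resize(b[146:168,230:258],None,fx=28,fy=27,interpolation=cv2.INTER_NEAREST))
```

```text
(no output)
```

View pics/c19.png

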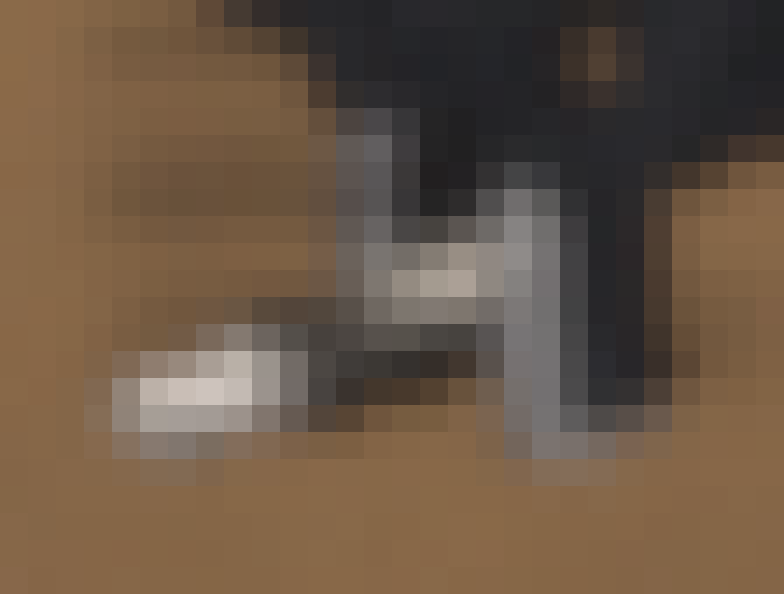

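```bash
python3 -m pendant '[[1,0,0,0,0,0,-8],[1,0,0,0,0,0,-16],[1,0,0,0,0,0,-24],[1,0,0,0,0,0,-32],[1,0,0,0,0,0,-40]]'; python3 -m pendant '[[1,0,0,0,0,0,-5],[1,0,0,0,0,0,-5],[1,0,0,0,0,0,-5]]'
python3 - <<'E'
from g import *
a=grab('side','s20.png')
s=ctrl.get_state();p=s['eef_pos'];x,y,z=s['eef_rot'].T
g=p-.019*y
b=cv2.imread('pics/s20.png');u=proj('side',g)
print(u,proj('side',g-.055*x))
r=b[int(u[1])-10:int(u[1])+12,int(u[0])-21:int(u[0])+7]
print(int(u[0])-21,int(u[1])-10)
cv2.imwrite('pics/c20.png',cv2.resize(r,None,fx=28,fy=27,interpolation=cv2.INTER_NEAREST))
E
```

```text
time_s: 18.4
eef_pos: [0.5862, 0.0983, 0.2909]
eef_rot: [[0.088, 0.002, 0.996], [-0.996, -0.001, 0.088], [0.001, -1.0, 0.002]]
force: [-0.4, 0.5, -0.6]
opening: 0.0204
time_s: 18.7
eef_pos: [0.5859, 0.0984, 0.2911]
eef_rot: [[0.006, 0.002, 1.0], [-1.0, -0.002, 0.006], [0.002, -1.0, 0.002]]
force: [0.4, 0.7, -0.6]
opening: 0.02
[247.792677   156.53882688] [231.84939191 156.51046222]
226 146
```

View pics/c20.png

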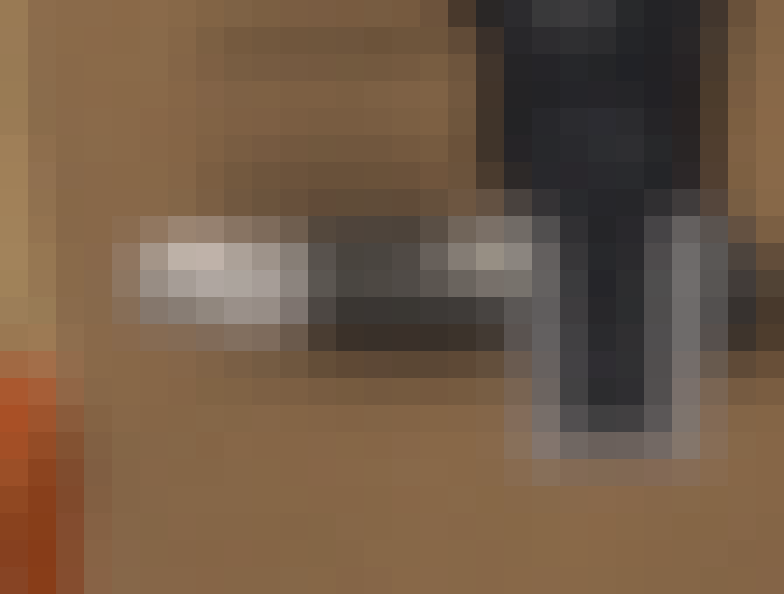

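```bash
python3 -m pendant '[[1,0,0,0,-1.5,0,0],[1,0,0,0,-2.5,0,0],[1,0,0,0,-2.5,0,0],[1,0,0,0,-2.5,0,0],[1,0,0,0,-2.5,0,0]]'
python3 - <<'E'
from g import *
a=grab('side','s21.png');b=grab('top','t21.png')
s=ctrl.get_state();print(s['eef_pos'],s['qvel'].round(4),s['opening'],s['force'])
cv2.imwrite('pics/c21.png',cv2.cvtColor(np.hstack([cv2.resize(a[146:168,226:254],None,fx=14,fy=18,interpolation=cv2.INTER_NEAREST),cv2.resize(b[140:280,290:430],None,fx=2.85,fy=396/140)]),cv2.COLOR_RGB2BGR))
E
```

```text
time_s: 19.25
eef_pos: [0.586, 0.0983, 0.2909]
eef_rot: [[0.005, 0.002, 1.0], [-0.999, -0.045, 0.005], [0.045, -0.999, 0.002]]
force: [-0.7, -0.8, -0.0]
opening: 0.0199
[0.58597756 0.09815699 0.29093352] [ 0.0026  0.0013  0.0006 -0.0002 -0.0008 -0.0019 -0.0015] 0.020090034404766137 [ 0.78766991  0.10105558 -0.17571016]
```

View pics/c21.png

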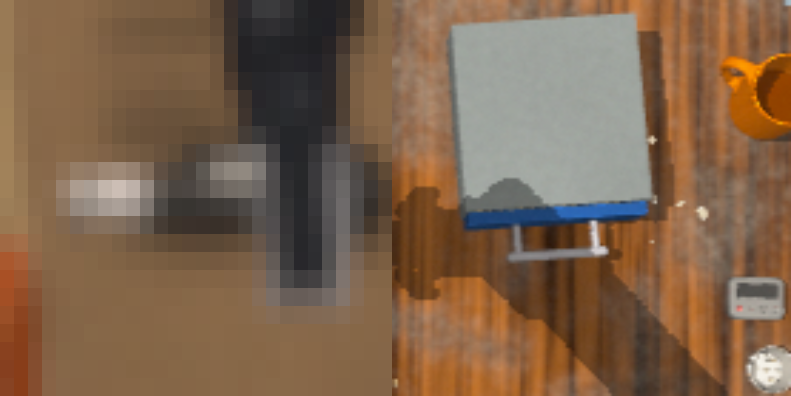

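View pics/t21.png

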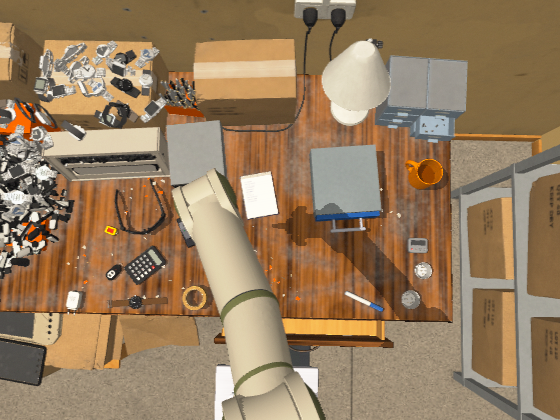

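The side view shows the recorder level, about 31 cm above the table and still gripped. In the top view the drawer is shut at (347,215), and the calculator (145,265) and pager (418,245) have not moved.

```bash
python3 -c "
from rig import ctrl
print(ctrl.hand_in())"
```

```text
the job is handed in; nothing more can be done
None
```

The job is done and handed in after about 19 s. The charger is in the shut drawer, and the recorder is held level about 31 cm above the table with its label plate up.

- **Charger and drawer:** I laid the charger flat in the drawer and saw it there after letting go. Then I pushed the drawer by its handle until it met a hard stop at about 31 N. The panel sits flush with the unit to within about 2 mm. That is as fine as the picture resolves, so it does not rule out a gap of a millimetre or two.
- **Recorder:** I drew it straight out of the larger dock, which fits the 100 x 64 mm foot; the smaller one was empty. The side view then showed the plug end about 3° high, so I turned it 2.5°, and the last picture shows it level. The grip reads 20 mm on the 21 mm body, and the arm was still.
- **Other things:** The calculator, pager and other items on the table look unmoved in the last top view.

The two cameras disagreed by a few mm on the recorder's sideways position, but a picture taken before closing the jaws showed it centred between the fingers.

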